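Pack the microscope objectives and slider into the accessory tray

ROBOT

A 7-joint arm with a two-finger parallel gripper is mounted at the origin on the work surface. World frame = base frame: x ahead of the robot, y to its left, z up, the work surface at z = 0. Lengths are in m, angles in rad, forces in N, time in s.
With the tool pointing down it reaches from about 0.425 to 0.875 m from the base axis. Payload 4.7 kg.
Tool frame: the origin (TCP) lies between the finger pads; the fingertips stand 14 mm ahead of it and the grasp point (between the pads) lies 5 mm behind it; z points along the fingers, y is the line along which they close (so a half turn about z gives the same grasp; the last joint's range is limited). The gripper opens to 87 mm and grips with 3 to 60 N. Pads are 19 mm wide; open, the fingers measure 117 mm over their backs; the gripper's body (75 mm by 190 mm) begins 51 mm behind the grasp point.
Start: joints at [1.331, 0.321, -0.07, 1.45, 0.023, 1.371, -0.057], TCP at [0.163, -0.629, 0.2] pointing down, gripper open.
Joint ranges: [-2.86, 2.86], [-0.3, 2.09], [-1.38, 1.24], [0.06, 2.45], [-1.56, 4.7], [0.09, 2.05], [-2.69, 2.69]. Speed limits (rad/s): [2.57, 2.57, 3.14, 3.14, 3.14, 3.14, 3.14].

INTERFACE

Orientations are given as a rotation vector (axis times angle).
In Python, from bench import ctrl gives the robot as it stands.
- The arm moves only by the tool step_arm, never from a script. Its argument "commands" is a list of rows, each an object with "travel": the shift along the tool's x, y, z in m, a list of three; "turn": the turn, a rotation vector about the tool's x, y, z in degrees, a list of three. A call has 1 to 5 rows; each row is the pose to reach, as a shift and turn from the pose commanded when the call began, along the tool's axes at that moment; what a row does not reach only later rows make up. A row lasts 1/10 s, in which the tool goes at most 50 mm and 8.59 degrees, less where a joint would pass 70% of its speed; a pose out of reach is approached as far as the arm can. A call with a gripper value outside its range is refused whole. "gripper" is the opening, from 0 (shut) to 1 (fully open), set as the call begins (left out, the last holds). The fingers move at their own pace and stop on an object; "force" is the grip in N (left out, the last holds). Time passes only in rows, so rows that repeat a pose let the fingers close. It gives the time, the measured TCP pose, the force, the opening and the grip force at its end, in the units of the state.
- ctrl.get_state(): the state, without advancing time (a new reading comes with each control period).
- ctrl.get_image(name): name is "side" or "top"; returns the picture (400x640x3 uint8, red, green, blue); there is no depth.
- ctrl.camera_model(name): a dict with "fx", "fy", "cx", "cy" (pixels), "R" (3x3) and "t" (3): a world point X has camera coordinates R X + t. Camera axes: x right, y down, z forward; pixel columns grow to the right and rows downward; lengths in m; the calibration is good to about 2 mm. A picture is of the moment at which its call begins. camera_model takes no time and is no camera call.
- ctrl.close_job(): hands the job in; it is judged then, once.
The state is a dict: "time": time; "joint_positions": joint angles; "qd": joint speeds; "joint_torque": joint torques, N m; "position": TCP position; "tool_rot": TCP orientation; "ft_force": force on the tool from outside, world axes, zero at the start; "torque": the same for the moment, N m; "grip_width": opening from 0.0 (shut) to 1.0 (fully open); "grip_force": force on a finger pad.
Only numpy, scipy, OpenCV 4.12 (cv2) and the standard library are available. Lean on these libraries where they do the work, as an engineer would, in place of code of your own. Each camera call takes 0.05 s, during which the arm holds its last target. There are 200 camera calls.

TASK

Pack the microscope's loose optics into the white accessory tray: stand the three objectives upright, lens up as they are now, in its three square wells in order of length, the shortest in the well next to the wire handle and the longest at the far end, and lay the flat analyser slider lengthwise in the tray's long bay. The two eyepieces (steel tubes on a broad black head), the oil bottle and the canister do not belong in the tray: leave them standing where they are.

Things in the scene. Friction and masses are not known exactly. Their poses are not given: they have to be found in the camera images.
- obj_short: The shortest objective: a microscope objective, satin steel, standing upright on its brass mounting thread (dia 25 mm, 5 mm tall) with the lens up. Round barrel dia 30 mm from z = 5 to 31 mm, then an aluminium nose that stays wide (dia 27 narrowing to 23 mm); 38 mm tall in all, about 100 g. Origin: centre of its underside; z up along its axis.
- obj_medium: The middle-length objective: a microscope objective, satin steel, standing upright on its brass mounting thread (dia 25 mm, 5 mm tall) with the lens up. Round barrel dia 30 mm from z = 5 to 36 mm, then an aluminium nose that tapers to dia 15 mm; 52 mm tall in all, about 130 g. Origin: centre of its underside; z up along its axis.
- obj_long: The longest objective: a microscope objective, satin steel, standing upright on its brass mounting thread (dia 25 mm, 5 mm tall) with the lens up. Round barrel dia 30 mm from z = 5 to 47 mm, then an aluminium nose that tapers to a slender dia 10 mm; 68 mm tall in all, about 170 g. Origin: centre of its underside; z up along its axis.
- slider: Analyser slider: flat aluminium bar 92 x 28 x 10 mm with a round glass window, and a round knob (dia 10 mm) at its +x end; 110 mm long in all, about 70 g, lying flat. Origin: underside, midway along the 110 mm (the bar's own middle is at x = -9 mm); x along its length towards the knob, z up. Grip it across the 28 mm width.
- eyepiece_a: An eyepiece, not to be packed: a plain steel tube dia 30 mm standing on its broad black head (dia 42 mm, 20 mm tall, then dia 36 to z = 26 mm), 50 mm tall in all. Origin: centre of its underside, z up.
- eyepiece_b: The second eyepiece, the same as the first, not to be packed. Origin: centre of its underside, z up.
- oil_bottle: A small amber immersion-oil bottle with black cap, dia 32 mm, 72 mm tall, not to be packed. Origin: centre of its underside, z up.
- canister: A closed plastic canister, grey with a ribbed black lid, dia 41 mm, 55 mm tall, not to be packed. Origin: centre of its underside, z up.
- tray: White tray, 174 (x) x 135 (y) mm, fixed, turned any way. Origin: centre of underside, z up. Walls 3 mm thick, top at z = 16 mm; floor at z = 4. A dark wire handle stands 26 mm out of its +x end. Row of three square wells, 54 mm inside, dark floor pads: centres y = -37.5 mm, x = +57 (by the handle), 0, -57. One long bay, 168 x 73.5 mm inside, along the +y side: centre x = 0, y = +28.5 mm.

How it is judged:
By the outcome, as a careful person would: the job done as asked, in the order asked, and still so for the second after the job is handed in, with the robot touching nothing.
It also fails if it takes over 102 s, if anything falls off the work surface, if the arm or the gripper's body presses on something with over 40 N, if the wrist force passes 120 N, or if a joint passes its speed limit or range.

## Working session

There is one attempt and no reset: what is moved stays moved. The work goes in short steps, Python scripts to look and compute and a tool call to move; the robot and the scene stay as the last step left them, time stands still between calls to the robot, and variables do not carry over. Pictures are saved under pics/ and viewed, at most 14 in all, crops included, and the job is handed in when it is done.

Besides the shell and the picture viewer there is one more tool, called after "Emit:" as name(argument=value, ...) on one line, values as JSON. step_arm: Moves the arm, as the interface text tells. Its arguments: {"type":"object","properties":{"commands":{"type":"array"},"gripper":{"type":"number"},"force":{"type":"number"}},"required":["commands"]}

```bash
mkdir -p pics
cat > h.py <<'E'
import numpy as np,cv2
from bench import ctrl
from scipy.spatial.transform import Rotation as Ro
def save(n,f,crop=None,s=1):
    im=ctrl.get_image(n)[:,:,::-1]
    if crop: u0,v0,u1,v1=crop; im=im[v0:v1,u0:u1]
    cv2.imwrite('pics/'+f,cv2.resize(im,None,fx=s,fy=s,interpolation=cv2.INTER_CUBIC))
def ray(n,u,v,z):
    c=ctrl.camera_model(n);R=np.array(c['R']);t=np.array(c['t'])
    d=R.T@np.array([(u-c['cx'])/c['fx'],(v-c['cy'])/c['fy'],1]);o=-R.T@t
    return o+d*(z-o[2])/d[2]
def proj(n,X):
    c=ctrl.camera_model(n);p=np.array(c['R'])@np.array(X)+np.array(c['t'])
    return np.array([c['fx']*p[0]/p[2]+c['cx'],c['fy']*p[1]/p[2]+c['cy']])
E
python3 - <<'E'
from h import *
save('top','t0.png',None,1.25);save('side','s0.png',None,1.25)
for n in('top','side'):
    c=ctrl.camera_model(n);print(n,c['fx'],-np.array(c['R']).T@c['t'],np.array(c['R']).round(3).tolist())
s=ctrl.get_state();print(s['time'],s['position'],s['tool_rot'],Ro.from_rotvec(s['tool_rot']).as_matrix().round(3).tolist())
E
```

```text
top 388.3545530009685 [ 0.49370976 -0.00303517  0.89838006] [[0.027, -1.0, 0.0], [-0.999, -0.027, -0.04], [0.04, 0.001, -0.999]]
side 462.8325307689642 [ 0.30680632 -0.78397688  0.79446191] [[0.958, -0.286, 0.008], [-0.185, -0.641, -0.745], [0.218, 0.712, -0.667]]
0.1 [ 0.16302213 -0.62865448  0.19896886] [-3.11460425e+00 -3.97479501e-01  4.64333483e-04] [[0.968, 0.251, -0.001], [0.251, -0.968, 0.002], [-0.0, -0.002, -1.0]]
```

View pics/t0.png

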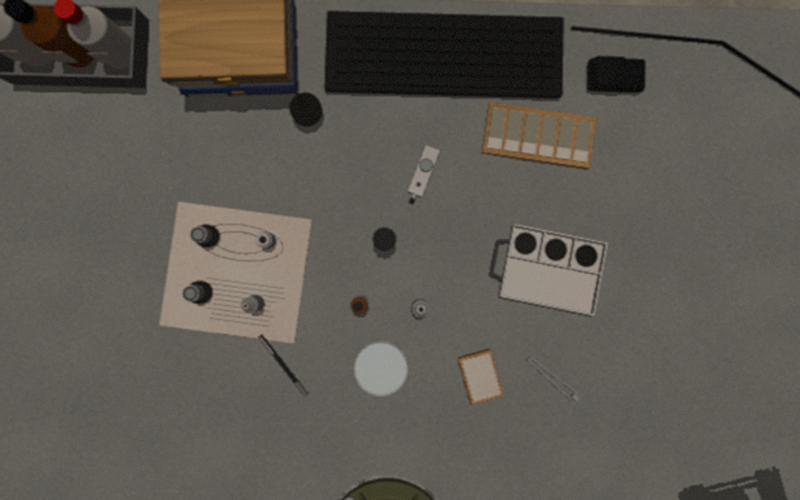

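View pics/s0.png

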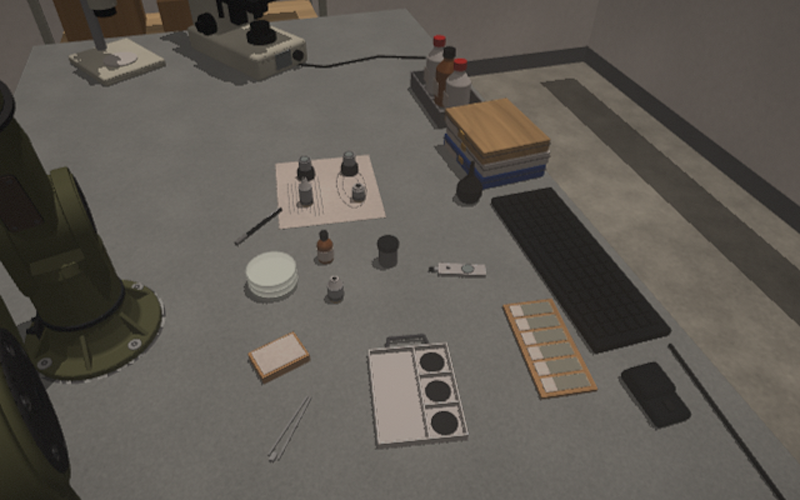

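Run:
```python
from h import *
save('top','t1.png',(140,170,240,260),8)
im=ctrl.get_image('top')[:,:,::-1]
cr=[im[y:y+67,x:x+100] for x,y in((300,220),(300,108))]
cv2.imwrite('pics/t2.png',np.vstack([cv2.resize(c,None,fx=4.4,fy=4.4,interpolation=2) for c in cr]))
cv2.imwrite('pics/t3.png',cv2.resize(im[170:260,385:495],None,fx=6,fy=6,interpolation=2))
im=ctrl.get_image('side')[:,:,::-1]
cr=[im[y:y+60,x:x+90] for x,y in((225,110),(235,180))]
cv2.imwrite('pics/s1.png',np.vstack([cv2.resize(c,None,fx=5,fy=5,interpolation=2) for c in cr]))
```

```text
(no output)
```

View pics/t1.png

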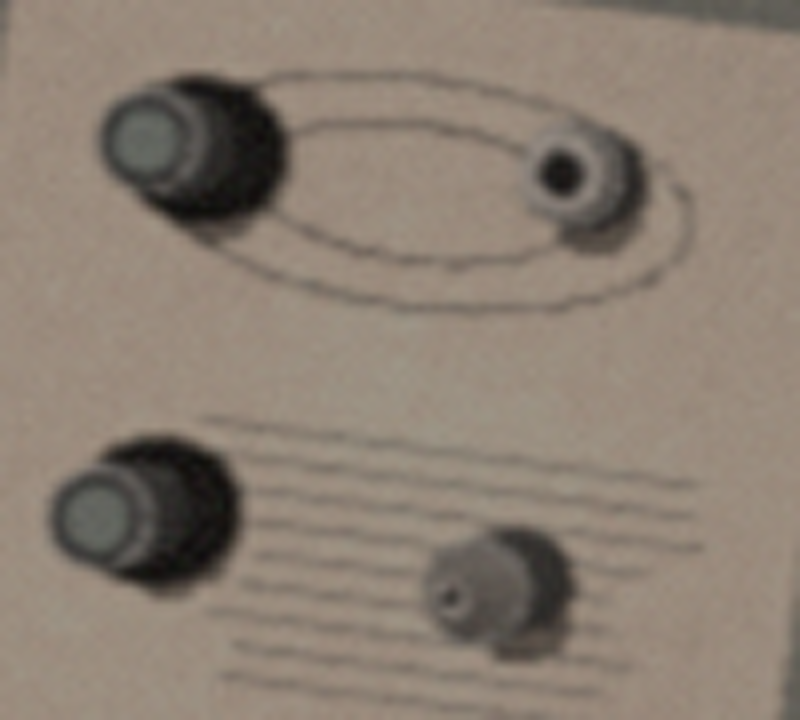

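View pics/t2.png

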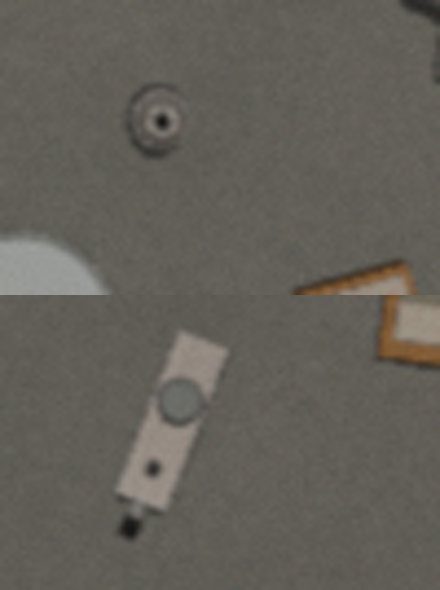

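View pics/t3.png

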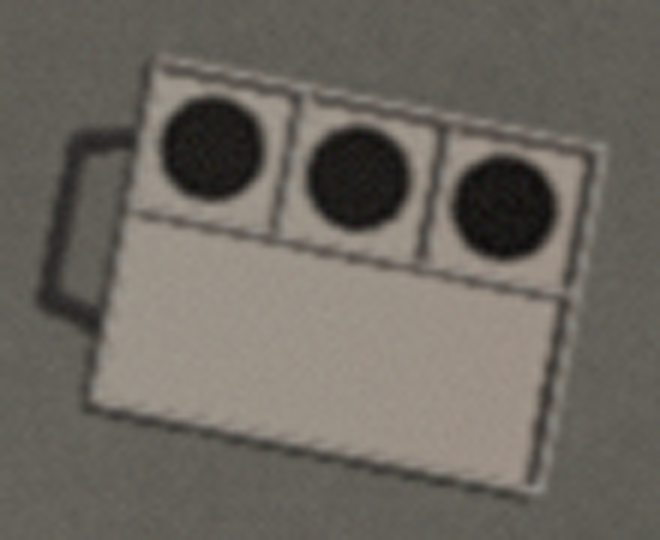

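View pics/s1.png

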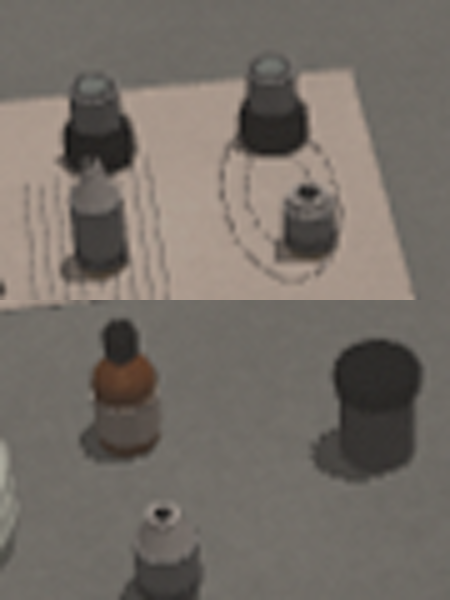

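```bash
cat >> h.py <<'E'
def go(xyz,yaw=None):
    "travel/turn in the present tool frame; yaw: world angle of closing line (deg, mod 180)"
    s=ctrl.get_state();R=Ro.from_rotvec(s['tool_rot']);p=np.array(s['position'])
    y=R.as_matrix()[:,1];a=np.degrees(np.arctan2(y[1],y[0]))
    if yaw is None: yaw=a
    d=(yaw-a+90)%180-90
    T=[Ro.from_matrix(np.array([[np.sin(b),np.cos(b),0],[-np.cos(b),np.sin(b),0],[0,0,-1.]]).T@np.eye(3)) for b in [0]]
    b=np.radians(a+d);yy=np.array([np.cos(b),np.sin(b),0]);zz=np.array([0,0,-1.]);xx=np.cross(yy,zz)
    t=R.inv()*Ro.from_matrix(np.stack([xx,yy,zz],1))
    print('t',round(s['time'],2),'p',p.round(4),'yaw',round(a,1),'travel',R.inv().apply(np.array(xyz)-p).round(4),'turn',np.degrees(t.as_rotvec()).round(1),'q7',round(s['joint_positions'][6],2))
E
sed -i '/T=\[Ro/d' h.py
python3 - <<'E'
from h import *
f=lambda u,v,s,ox,oy,z:ray('top',(u+.5)/s-.5+ox,(v+.5)/s-.5+oy,z).round(4)
print('short',f(562,174,8,140,170,.038),'long',f(451,597,8,140,170,.068),'med',f(162,121,4.4,300,220,.052))
print('epA',f(150,138,8,140,170,.05),'epB',f(98,515,8,140,170,.05))
c=[f(u,v-294.8,4.4,300,108,.01) for u,v in((182,331),(229,350),(165,510),(116,493))]
k=f(129,527-294.8,4.4,300,108,.005)
m=np.mean(c,0);d=(c[2]+c[3]-c[0]-c[1])/2;print('slider bar',m,'len',np.linalg.norm(d),'w',np.linalg.norm(c[1]-c[0]),'dir',np.degrees(np.arctan2(d[1],d[0])),'knob',k)
W=[f(u,v,6,385,170,.004) for u,v in((213,148),(358,178),(504,208))]
d=(W[0]-W[2])/2;x=d/np.linalg.norm(d);y=np.array([-x[1],x[0],0])
print('W',W,np.linalg.norm(d),'xdir',np.degrees(np.arctan2(x[1],x[0])),'bay',W[1]+.066*y,'tray centre',W[1]+.0375*y)
o=W[1]+.0375*y; o[2]=0.016
for a in(-1,1):
  for b in(-1,1): p=proj('top',o+a*.087*x+b*.0675*y); print(a,b,((p+.5-[385,170])*6-.5).round())
# side check
for n,z,uv in(('short',.038,(308,190)),('long',.068,(92,162)),('med',.052,(163,512-300))):
  ox,oy=(225,110) if n!='med' else (235,180)
  print(n,ray('side',(uv[0]+.5)/5-.5+ox,(uv[1]+.5)/5-.5+oy,z).round(4))
E
```

```text
short [0.5355 0.2357 0.038 ] long [0.4206 0.2526 0.068 ] med [ 0.4212 -0.0475  0.052 ]
epA [0.5417 0.3454 0.05  ] epB [0.4386 0.3551 0.05  ]
slider bar [ 0.671925 -0.049     0.01    ] len 0.09158511068945654 w 0.026580067720004014 dir 159.616024655256 knob [ 0.6162 -0.0275  0.005 ]
W [array([ 0.5436, -0.2397,  0.004 ]), array([ 0.5336, -0.2956,  0.004 ]), array([ 0.5236, -0.3518,  0.004 ])] 0.056935072670542895 xdir 79.8841735618212 bay [ 0.46862599 -0.28400785  0.004     ] tray centre [ 0.49668295 -0.28901355  0.004     ]
-1 -1 [609. 146.]
-1 1 [542. 496.]
1 -1 [158.  53.]
1 1 [ 89. 403.]
short [0.5366 0.2375 0.038 ]
long [0.4217 0.254  0.068 ]
med [ 0.422  -0.0464  0.052 ]
```

```bash
python3 -c "
from h import *
go([.672,-.049,.12],69.6)"
```

```text
t 0.25 p [ 0.1631 -0.6289  0.1995] yaw -75.5 travel [ 0.6382 -0.4335  0.0798] turn [-0.   0.  34.9] q7 -0.06
```

Emit:
step_arm(commands=[{"travel": [0.041, -0.028, 0.005], "turn": [0, 0, 0]}, {"travel": [0.082, -0.056, 0.01], "turn": [0, 0, 0]}, {"travel": [0.123, -0.084, 0.015], "turn": [0, 0, 0]}, {"travel": [0.164, -0.112, 0.02], "turn": [0, 0, 0]}, {"travel": [0.205, -0.14, 0.025], "turn": [0, 0, 0]}], gripper=0.6, force=25)

```text
time: 0.75
position: [0.3274, -0.4406, 0.1749]
tool_rot: [3.116, 0.397, 0.0]
ft_force: [1.6, -1.2, -0.5]
grip_width: 0.652
grip_force: 0.0
```

Emit:
step_arm(commands=[{"travel": [0.041, -0.028, 0.005], "turn": [0, 0, 0]}, {"travel": [0.082, -0.056, 0.01], "turn": [0, 0, 0]}, {"travel": [0.123, -0.084, 0.015], "turn": [0, 0, 0]}, {"travel": [0.164, -0.112, 0.02], "turn": [0, 0, 0]}, {"travel": [0.205, -0.14, 0.025], "turn": [0, 0, 0]}])

```text
time: 1.25
position: [0.4908, -0.2537, 0.15]
tool_rot: [3.116, 0.397, 0.001]
ft_force: [0.8, -1.0, 0.5]
grip_width: 0.598
grip_force: 0.0
```

Emit:
step_arm(commands=[{"travel": [0.041, -0.028, 0.005], "turn": [0, 0, 7]}, {"travel": [0.082, -0.056, 0.01], "turn": [0, 0, 14]}, {"travel": [0.123, -0.084, 0.015], "turn": [0, 0, 21]}, {"travel": [0.164, -0.112, 0.02], "turn": [0, 0, 28]}, {"travel": [0.205, -0.14, 0.02], "turn": [0, 0, 35]}])

```text
time: 1.75
position: [0.6535, -0.0669, 0.1289]
tool_rot: [3.09, -0.566, -0.002]
ft_force: [0.3, -0.1, -0.2]
grip_width: 0.599
grip_force: 0.0
```

```bash
python3 -c "
from h import *
go([.672,-.049,.06],69.6)"
```

```text
t 1.75 p [ 0.6535 -0.0669  0.1289] yaw -110.8 travel [ 0.011  -0.0234  0.0689] turn [ 0.   0.1 -0.4] q7 -2.0
```

Emit:
step_arm(commands=[{"travel": [0.011, -0.0234, 0.03]}, {"travel": [0.011, -0.0234, 0.069]}, {"travel": [0.011, -0.0234, 0.09]}, {"travel": [0.011, -0.0234, 0.111]}, {"travel": [0.011, -0.0234, 0.111]}])

```text
$.commands[0]: bad value
```

```bash
python3 -c "
from h import *
go([.672,-.049,.0165],69.6)
save('side','s2.png',(300,150,430,260),6)"
```

```text
t 1.75 p [ 0.6535 -0.0669  0.1289] yaw -110.8 travel [ 0.0111 -0.0234  0.1124] turn [ 0.   0.1 -0.4] q7 -2.0
```

View pics/s2.png

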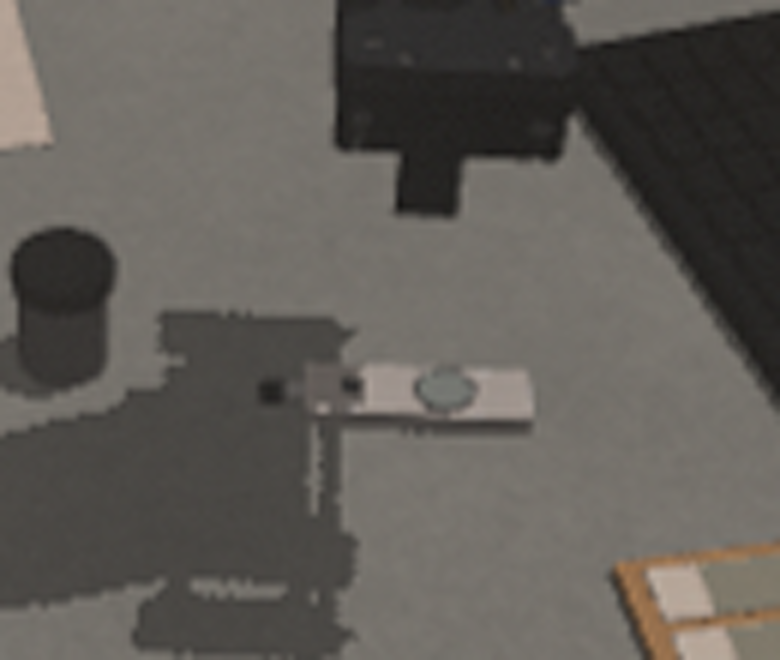

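The move was refused because the rows need a "turn". The picture shows the gripper still about 0.13 m above the slider, with the slider bar at about (420,395) in the crop, undisturbed.

Emit:
step_arm(commands=[{"travel": [0.011, -0.0234, 0.03], "turn": [0, 0, 0]}, {"travel": [0.011, -0.0234, 0.065], "turn": [0, 0, 0]}, {"travel": [0.011, -0.0234, 0.09], "turn": [0, 0, 0]}, {"travel": [0.011, -0.0234, 0.112], "turn": [0, 0, 0]}, {"travel": [0.011, -0.0234, 0.112], "turn": [0, 0, 0]}])

```text
time: 2.3
position: [0.6681, -0.0504, 0.0138]
tool_rot: [3.091, -0.557, -0.012]
ft_force: [-0.6, 0.2, -0.6]
grip_width: 0.596
grip_force: 0.0
```

```bash
python3 -c "
from h import *
go([.672,-.049,.0165],69.6)
save('side','s3.png',(320,170,420,240),6)"
```

```text
t 2.3 p [ 0.6681 -0.0504  0.0138] yaw -110.4 travel [ 0.0031 -0.0026 -0.0027] turn [ 0.1  0.4 -0. ] q7 -2.06
```

View pics/s3.png

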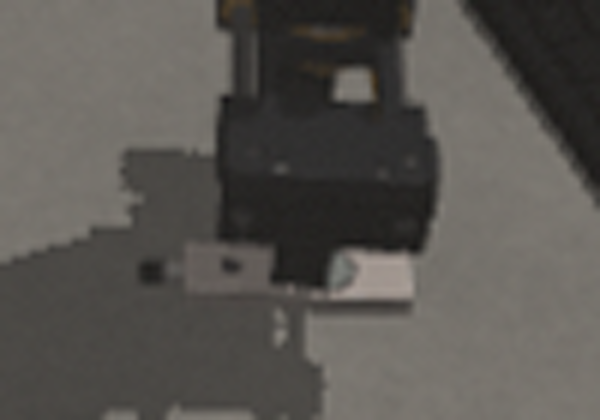

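Side view: the finger (crop columns 275–328) sits at the middle of the bar (187–412), so I'll close.

Emit:
step_arm(commands=[{"travel": [0.003, -0.001, -0.002], "turn": [0, 0.3, 0]}, {"travel": [0.003, -0.001, -0.002], "turn": [0, 0.3, 0]}, {"travel": [0.003, -0.001, -0.002], "turn": [0, 0.3, 0]}])

```text
time: 2.65
position: [0.6759, -0.0504, 0.0218]
tool_rot: [3.091, -0.558, 0.013]
ft_force: [-0.7, 0.8, -0.2]
grip_width: 0.605
grip_force: 0.0
```

Emit:
step_arm(commands=[{"travel": [0, 0, 0], "turn": [0, 0, 0]}, {"travel": [0, 0, 0], "turn": [0, 0, 0]}, {"travel": [0, 0, 0], "turn": [0, 0, 0]}, {"travel": [0, 0, 0], "turn": [0, 0, 0]}, {"travel": [0, 0, 0], "turn": [0, 0, 0]}], gripper=0.0, force=25)

```text
time: 3.15
position: [0.6746, -0.0503, 0.0199]
tool_rot: [3.091, -0.558, 0.008]
ft_force: [-0.7, 0.2, -0.7]
grip_width: 0.227
grip_force: 0.0
```

Emit:
step_arm(commands=[{"travel": [0, 0, -0.02], "turn": [0, 0, 0]}, {"travel": [0, 0, -0.05], "turn": [0, 0, 0]}, {"travel": [0, 0, -0.085], "turn": [0, 0, 0]}, {"travel": [0, 0, -0.105], "turn": [0, 0, 0]}, {"travel": [0, 0, -0.11], "turn": [0, 0, 0]}])

```text
time: 3.65
position: [0.676, -0.0499, 0.1333]
tool_rot: [3.091, -0.558, 0.017]
ft_force: [0.2, -0.7, -0.8]
grip_width: 0.003
grip_force: 0.0
```

```bash
python3 -c "
from h import *
go([.467,-.293,.12],-10.1)"
```

```text
t 3.65 p [ 0.676  -0.0499  0.1333] yaw -110.5 travel [-0.111   0.3008  0.0117] turn [-0.5 -0.4 79.6] q7 -2.03
```

The grip closed to 0, so it missed: the tool had settled about 4 mm too high. I'll reopen and check the slider.

Emit:
step_arm(commands=[{"travel": [0, 0.0, 0], "turn": [0, -0.4, 0]}, {"travel": [0, 0, 0], "turn": [0, -0.4, 0]}, {"travel": [0, 0, 0], "turn": [0, -0.4, 0]}, {"travel": [0, 0, 0], "turn": [0, -0.4, 0]}, {"travel": [0, 0, 0], "turn": [0, -0.4, 0]}], gripper=0.6)

```text
time: 4.15
position: [0.6737, -0.05, 0.129]
tool_rot: [-3.091, 0.558, 0.005]
ft_force: [-0.7, -0.6, -0.4]
grip_width: 0.373
grip_force: 0.0
```

```bash
python3 -c "
from h import *
go([.672,-.049,.015],69.6)
save('side','s4.png',(320,150,420,240),6)"
```

```text
t 4.15 p [ 0.6737 -0.05    0.129 ] yaw -110.5 travel [-0.0016 -0.0004  0.114 ] turn [ 0.   0.2 -0.1] q7 -2.03
```

View pics/s4.png

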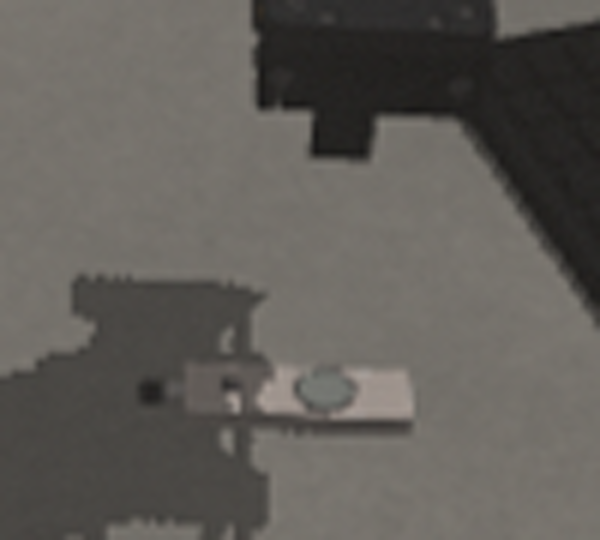

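The slider has not moved (crop columns 187–412). I'll go lower, settle, check the height, then close.

Emit:
step_arm(commands=[{"travel": [-0.001, 0, 0.03], "turn": [0, 0, 0]}, {"travel": [-0.001, 0, 0.06], "turn": [0, 0, 0]}, {"travel": [-0.001, 0, 0.085], "turn": [0, 0, 0]}, {"travel": [-0.001, 0, 0.1], "turn": [0, 0, 0]}, {"travel": [-0.001, 0, 0.108], "turn": [0, 0, 0]}])

```text
time: 4.7
position: [0.6721, -0.0497, 0.0203]
tool_rot: [-3.092, 0.558, 0.006]
ft_force: [-0.7, -0.3, 0.0]
grip_width: 0.597
grip_force: 0.0
```

Emit:
step_arm(commands=[{"travel": [0, 0, 0.003], "turn": [0, 0, 0]}, {"travel": [0, 0, 0.004], "turn": [0, 0, 0]}, {"travel": [0, 0, 0.004], "turn": [0, 0, 0]}, {"travel": [0, 0, 0.004], "turn": [0, 0, 0]}, {"travel": [0, 0, 0.004], "turn": [0, 0, 0]}])

```text
time: 5.2
position: [0.6736, -0.0497, 0.0188]
tool_rot: [-3.091, 0.558, 0.001]
ft_force: [0.2, -0.3, -0.6]
grip_width: 0.6
grip_force: 0.0
```

Emit:
step_arm(commands=[{"travel": [0, 0, 0], "turn": [0, 0, 0]}, {"travel": [0, 0, 0], "turn": [0, 0, 0]}])

```text
time: 5.4
position: [0.6731, -0.0497, 0.0182]
tool_rot: [-3.091, 0.558, 0.002]
ft_force: [-0.5, 0.5, 0.6]
grip_width: 0.6
grip_force: 0.0
```

Emit:
step_arm(commands=[{"travel": [0, 0, 0.001], "turn": [0, 0, 0]}, {"travel": [0, 0, 0.0025], "turn": [0, 0, 0]}, {"travel": [0, 0, 0.0025], "turn": [0, 0, 0]}, {"travel": [0, 0, 0.0025], "turn": [0, 0, 0]}, {"travel": [0, 0, 0.0025], "turn": [0, 0, 0]}])

```text
time: 5.9
position: [0.673, -0.0496, 0.0154]
tool_rot: [-3.091, 0.558, 0.003]
ft_force: [0.3, -0.0, 0.1]
grip_width: 0.601
grip_force: 0.0
```

Emit:
step_arm(commands=[{"travel": [0, 0, 0], "turn": [0, 0, 0]}, {"travel": [0, 0, 0], "turn": [0, 0, 0]}, {"travel": [0, 0, 0], "turn": [0, 0, 0]}, {"travel": [0, 0, 0], "turn": [0, 0, 0]}, {"travel": [0, 0, 0], "turn": [0, 0, 0]}], gripper=0.0, force=25)

```text
time: 6.4
position: [0.673, -0.0496, 0.0155]
tool_rot: [-3.091, 0.558, 0.003]
ft_force: [-0.4, -0.2, -0.5]
grip_width: 0.229
grip_force: 0.0
```

Emit:
step_arm(commands=[{"travel": [0, 0, 0], "turn": [0, 0, 0]}, {"travel": [0, 0, 0], "turn": [0, 0, 0]}, {"travel": [0, 0, 0], "turn": [0, 0, 0]}])

```text
time: 6.7
position: [0.673, -0.0497, 0.0154]
tool_rot: [-3.091, 0.558, 0.003]
ft_force: [-0.0, -0.2, -0.2]
grip_width: 0.02
grip_force: 0.0
```

Missed again; look closely.

```bash
python3 -c "
from h import *
a=cv2.resize(ctrl.get_image('side')[165:235,320:420,::-1],None,fx=6,fy=6,interpolation=2)
b=cv2.resize(ctrl.get_image('top')[90:190,270:400,::-1],None,fx=4.615,fy=4.615,interpolation=2)
cv2.imwrite('pics/c5.png',np.hstack([cv2.resize(a,(400,280)),b[:280*461//280,:] [:280,:400]]) if 0 else np.vstack([a[:,:600]*1,])[:420]);cv2.imwrite('pics/c5.png',np.hstack([cv2.resize(a,(400,280)),cv2.resize(b,(400,280*400//364))[:280]]))
s=ctrl.get_state();p=np.array(s['position']);R=Ro.from_rotvec(s['tool_rot']).as_matrix()
for z in(0,.014): print(z,proj('side',p+R[:,2]*z),proj('top',p+R[:,2]*z))
print(proj('side',[.672,-.049,.01]))"
```

```text
0 [369.86282472 213.13145281] [339.38135638 135.32335762]
0.014 [369.34918696 217.25297898] [339.02971443 136.5371554 ]
[369.16965346 214.64676188]
```

View pics/c5.png

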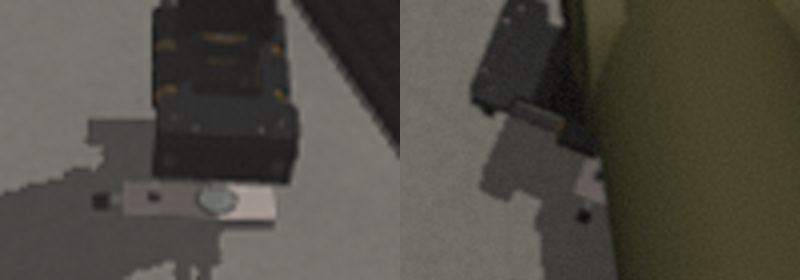

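The closed fingers are hidden behind the body and the slider is intact. I'll compare the expected and seen finger positions.

```bash
python3 -c "
from h import *
a=np.radians(69.6);c=np.array([np.cos(a),np.sin(a),0]);x=np.array([-c[1],c[0],0])
def f(p,o,z,w): 
  for k in (-1,1): print([(proj('side',np.array(p)+c*o+x*k*w+[0,0,z])).round(1).tolist()],end=' ')
  print()
p=(.6681,-.0504,.0138)
print('s3 near finger tip inner/outer: seen u 366-374.7 v 218');f(p,-.026,-.014,.0095);f(p,-.041,-.014,.0095)
print('s3 body near bottom: seen u 357-391.5,v 210-212');f(p,-.095,.046,.0375)
p=(.6737,-.05,.129)
print('s4 finger seen u 371.5-382 v 176; body bottom 362.5-402, v168/170');f(p,-.016,-.014,.0095);f(p,-.031,-.014,.0095);f(p,-.095,.046,.0375)
p=(.673,-.0496,.0154)
print('now body bottom seen 359-393 v208-211');f(p,-.095,.046,.0375)
"
```

```text
s3 near finger tip inner/outer: seen u 366-374.7 v 218
[[371.7, 226.1]] [[363.8, 225.7]] 
[[371.9, 230.6]] [[363.9, 230.2]] 
s3 body near bottom: seen u 357-391.5,v 210-212
[[387.8, 230.1]] [[353.6, 228.3]] 
s4 finger seen u 371.5-382 v 176; body bottom 362.5-402, v168/170
[[378.5, 186.5]] [[370.0, 186.1]] 
[[378.7, 190.9]] [[370.2, 190.5]] 
[[396.7, 190.1]] [[359.8, 188.3]] 
now body bottom seen 359-393 v208-211
[[389.8, 228.9]] [[355.7, 227.1]]
```

```bash
python3 -c "
from h import *
a=np.radians(69.6);c=np.array([np.cos(a),np.sin(a),0]);x=np.array([-c[1],c[0],0])
p=np.array((.673,-.0496,.0154))
e=p+.095*c+.0375*x;print('exp corner',e+[0,0,.046])
for z in(.06,.09,.12): print(ray('top',294,124,z), ray('top',331.7,140.4,z))
# side: near-bottom edge of body ends seen now (359,208),(393,211)
for z in(.06,.09,.12):
  q=ray('side',359,208,z),ray('side',393,210.5,z);print(z,q,'centre by -c',(q[0]+q[1])/2+.095*c)
"
```

```text
exp corner [0.67096627 0.05251324 0.0614    ]
[0.68609441 0.05206756 0.06      ] [ 0.652416   -0.03090163  0.06      ]
[0.67921025 0.0500958  0.09      ] [ 0.64673696 -0.02990448  0.09      ]
[0.6723261  0.04812404 0.12      ] [ 0.64105793 -0.02890732  0.12      ]
0.06 (array([ 0.63426829, -0.06870201,  0.06      ]), array([ 0.70657297, -0.09834063,  0.06      ])) centre by -c [0.70353498 0.00552047 0.06      ]
0.09 (array([ 0.6208927 , -0.09791829,  0.09      ]), array([ 0.69024401, -0.12634628,  0.09      ])) centre by -c [ 0.6886827 -0.0230905  0.09     ]
0.12 (array([ 0.60751711, -0.12713457,  0.12      ]), array([ 0.67391505, -0.15435194,  0.12      ])) centre by -c [ 0.67383043 -0.05170147  0.12      ]
```

Both cameras agree that the gripper really stands about 40–50 mm higher than reported, with no sideways error. I'll reopen and feel downward for the surface in small steps.

Emit:
step_arm(commands=[{"travel": [0, 0, 0], "turn": [0, 0, 0]}, {"travel": [0, 0, 0], "turn": [0, 0, 0]}, {"travel": [0, 0, 0], "turn": [0, 0, 0]}, {"travel": [0, 0, 0], "turn": [0, 0, 0]}, {"travel": [0, 0, 0], "turn": [0, 0, 0]}], gripper=0.6)

```text
time: 7.3
position: [0.673, -0.0497, 0.0154]
tool_rot: [-3.091, 0.558, 0.003]
ft_force: [-1.0, 1.1, -0.3]
grip_width: 0.378
grip_force: 0.0
```

Emit:
step_arm(commands=[{"travel": [0, 0, 0.001], "turn": [0, 0, 0]}, {"travel": [0, 0, 0.002], "turn": [0, 0, 0]}, {"travel": [0, 0, 0.003], "turn": [0, 0, 0]}, {"travel": [0, 0, 0.004], "turn": [0, 0, 0]}, {"travel": [0, 0, 0.005], "turn": [0, 0, 0]}])

```text
time: 7.8
position: [0.673, -0.0497, 0.0103]
tool_rot: [-3.091, 0.558, 0.003]
ft_force: [-0.5, -0.3, 0.0]
grip_width: 0.594
grip_force: 0.0
```

Emit:
step_arm(commands=[{"travel": [0, 0, 0.002], "turn": [0, 0, 0]}, {"travel": [0, 0, 0.004], "turn": [0, 0, 0]}, {"travel": [0, 0, 0.006], "turn": [0, 0, 0]}, {"travel": [0, 0, 0.008], "turn": [0, 0, 0]}, {"travel": [0, 0, 0.01], "turn": [0, 0, 0]}])

```text
time: 8.3
position: [0.6729, -0.0496, 0.0002]
tool_rot: [-3.091, 0.558, 0.003]
ft_force: [-1.1, -0.2, 0.1]
grip_width: 0.6
grip_force: 0.0
```

Emit:
step_arm(commands=[{"travel": [0, 0, 0.002], "turn": [0, 0, 0]}, {"travel": [0, 0, 0.004], "turn": [0, 0, 0]}, {"travel": [0, 0, 0.006], "turn": [0, 0, 0]}, {"travel": [0, 0, 0.008], "turn": [0, 0, 0]}])

```text
time: 8.7
position: [0.673, -0.0497, -0.0077]
tool_rot: [-3.091, 0.558, 0.003]
ft_force: [-0.4, -0.7, -0.1]
grip_width: 0.6
grip_force: 0.0
```

```bash
python3 -c "
from h import *
s=ctrl.get_state();print(s['position'],s['ft_force'])
save('side','s6.png',(330,180,410,240),6)"
```

```text
[ 0.67295193 -0.04968785 -0.00774588] [-0.44178282 -0.67827497 -0.12516166]
```

View pics/s6.png

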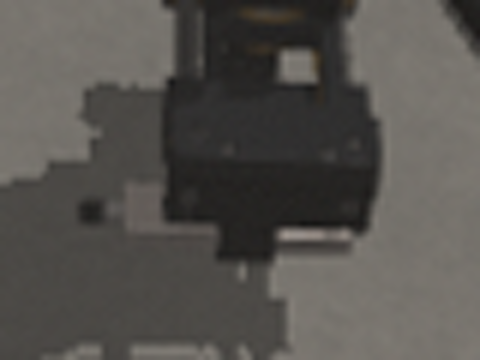

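Finger bottom is at about (371,223) px; on the surface it would be at about v=230, so roughly 20 mm remain. The finger straddles the bar's middle.

Emit:
step_arm(commands=[{"travel": [0, 0, 0.002], "turn": [0, 0, 0]}, {"travel": [0, 0, 0.004], "turn": [0, 0, 0]}, {"travel": [0, 0, 0.006], "turn": [0, 0, 0]}, {"travel": [0, 0, 0.008], "turn": [0, 0, 0]}, {"travel": [0, 0, 0.01], "turn": [0, 0, 0]}])

```text
time: 9.25
position: [0.6729, -0.0496, -0.0178]
tool_rot: [-3.091, 0.558, 0.003]
ft_force: [0.5, -0.5, 0.1]
grip_width: 0.601
grip_force: 0.0
```

Emit:
step_arm(commands=[{"travel": [0, 0, 0.001], "turn": [0, 0, 0]}, {"travel": [0, 0, 0.002], "turn": [0, 0, 0]}, {"travel": [0, 0, 0.003], "turn": [0, 0, 0]}, {"travel": [0, 0, 0.004], "turn": [0, 0, 0]}])

```text
time: 9.65
position: [0.673, -0.0496, -0.0216]
tool_rot: [-3.091, 0.558, 0.003]
ft_force: [0.1, 0.2, -0.4]
grip_width: 0.603
grip_force: 0.0
```

Emit:
step_arm(commands=[{"travel": [0, 0, 0.001], "turn": [0, 0, 0]}, {"travel": [0, 0, 0.002], "turn": [0, 0, 0]}])

```text
time: 9.85
position: [0.673, -0.0497, -0.0221]
tool_rot: [3.091, -0.558, -0.003]
ft_force: [-5.2, -0.4, 11.7]
grip_width: 0.599
grip_force: 6.2
```

Emit:
step_arm(commands=[{"travel": [0, 0, 0.001], "turn": [0, 0, 0]}, {"travel": [0, 0, 0.002], "turn": [0, 0, 0]}])

```text
time: 10.05
position: [0.6731, -0.0497, -0.0222]
tool_rot: [3.091, -0.558, -0.003]
ft_force: [-8.7, 0.3, 21.7]
grip_width: 0.6
grip_force: 11.0
```

```bash
python3 -c "
from h import *
s=ctrl.get_state();print(s['position'],s['ft_force'],s['torque'],s['grip_force'],s['joint_torque'])
save('side','s7.png',(330,190,410,240),8)"
```

```text
[ 0.67305054 -0.04967066 -0.02218061] [-8.7475564   0.31420556 21.74851316] [0.13675607 2.13823175 0.0743152 ] 11.043693590909243 [-6.44803662e-01 -4.38307929e+01 -5.11322379e+00 -2.29415184e+01
  4.60923007e-01 -3.41449678e+00 -2.50423781e-02]
```

View pics/s7.png

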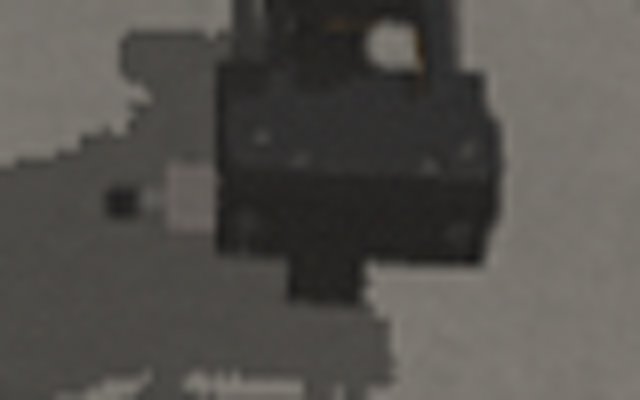

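The finger bottom meets its own shadow and the moment is balanced, so this is table contact: true z = reported + 0.036. I'll back off 5 mm of command and close.

Emit:
step_arm(commands=[{"travel": [0, 0, -0.005], "turn": [0, 0, 0]}, {"travel": [0, 0, -0.005], "turn": [0, 0, 0]}, {"travel": [0, 0, -0.005], "turn": [0, 0, 0]}], gripper=0.0, force=25)

```text
time: 10.4
position: [0.6729, -0.0497, -0.0208]
tool_rot: [-3.091, 0.558, 0.003]
ft_force: [-0.6, -0.4, 0.0]
grip_width: 0.409
grip_force: 0.0
```

Emit:
step_arm(commands=[{"travel": [0, 0, 0], "turn": [0, 0, 0]}, {"travel": [0, 0, 0], "turn": [0, 0, 0]}, {"travel": [0, 0, 0], "turn": [0, 0, 0]}])

```text
time: 10.7
position: [0.6726, -0.0496, -0.0212]
tool_rot: [-3.091, 0.558, 0.004]
ft_force: [0.5, -0.9, -1.2]
grip_width: 0.314
grip_force: 25.0
```

Emit:
step_arm(commands=[{"travel": [0, 0, -0.01], "turn": [0, 0, 0]}, {"travel": [0, 0, -0.035], "turn": [0, 0, 0]}, {"travel": [0, 0, -0.065], "turn": [0, 0, 0]}, {"travel": [0, 0, -0.09], "turn": [0, 0, 0]}, {"travel": [0, 0, -0.105], "turn": [0, 0, 0]}])

```text
time: 11.2
position: [0.6745, -0.0496, 0.0877]
tool_rot: [-3.091, 0.558, -0.003]
ft_force: [-0.4, -0.6, -1.6]
grip_width: 0.322
grip_force: 25.0
```

```bash
sed -i "s/p=np.array(s\['position'\])$/p=np.array(s['position'])+[0,0,.036]/" h.py; python3 -c "
from h import *
print(ctrl.get_state()['grip_width']);go([.467,-.293,.12],-10.1)"
```

```text
0.321551807890246
t 11.2 p [ 0.6745 -0.0496  0.1237] yaw -110.5 travel [-0.1094  0.3006  0.0032] turn [-0.1 -0.1 79.6] q7 -2.04
```

Emit:
step_arm(commands=[{"travel": [-0.016, 0.043, 0], "turn": [0, 0, -8]}, {"travel": [-0.032, 0.086, 0], "turn": [0, 0, -16]}, {"travel": [-0.048, 0.129, 0], "turn": [0, 0, -24]}, {"travel": [-0.064, 0.172, 0], "turn": [0, 0, -32]}, {"travel": [-0.08, 0.215, 0], "turn": [0, 0, -40]}])

```text
time: 11.7
position: [0.5217, -0.224, 0.0846]
tool_rot: [-3.094, -0.539, 0.003]
ft_force: [1.6, -1.2, -1.1]
grip_width: 0.319
grip_force: 25.0
```

```bash
python3 -c "
from h import *
go([.4702,-.2751,.12],-10.1);print(ctrl.get_state()['grip_width'])"
```

```text
t 11.7 p [ 0.5217 -0.224   0.1206] yaw -70.2 travel [-0.0658  0.0306  0.0007] turn [ -0.1   0.1 -60.1] q7 -0.98
0.3185012754782847
```

Emit:
step_arm(commands=[{"travel": [-0.013, 0.006, 0], "turn": [0, 0, -8]}, {"travel": [-0.026, 0.012, 0], "turn": [0, 0, -16]}, {"travel": [-0.039, 0.018, 0], "turn": [0, 0, -24]}, {"travel": [-0.052, 0.024, 0], "turn": [0, 0, -32]}, {"travel": [-0.065, 0.031, 0], "turn": [0, 0, -40]}])

```text
time: 12.2
position: [0.4717, -0.2738, 0.0846]
tool_rot: [-2.722, -1.565, 0.002]
ft_force: [-0.9, -0.4, -0.7]
grip_width: 0.316
grip_force: 25.0
```

Emit:
step_arm(commands=[{"travel": [0, 0, 0], "turn": [0, 0, -8]}, {"travel": [0, 0, 0], "turn": [0, 0, -16]}, {"travel": [0, 0, 0], "turn": [0, 0, -20.1]}, {"travel": [0, 0, 0], "turn": [0, 0, -20.1]}, {"travel": [0, 0, 0], "turn": [0, 0, -20.1]}])

```text
time: 12.7
position: [0.4723, -0.2736, 0.0846]
tool_rot: [-2.415, -2.006, 0.002]
ft_force: [-0.1, 0.3, 0.2]
grip_width: 0.318
grip_force: 25.0
```

Emit:
step_arm(commands=[{"travel": [0, 0, 0], "turn": [0, 0, 0]}, {"travel": [0, 0, 0], "turn": [0, 0, 0]}])

```text
time: 12.9
position: [0.4724, -0.2735, 0.0847]
tool_rot: [-2.414, -2.008, 0.002]
ft_force: [-0.8, -0.1, -1.7]
grip_width: 0.318
grip_force: 25.0
```

```bash
python3 -c "
from h import *
go([.4702,-.2751,.07],-10.1)
save('side','s8.png',(270,220,390,360),4)
for z in (0,.016): print(((proj('side',[.4702,-.2751,z])-[270,220])*4).round())
s=ctrl.get_state();p=np.array(s['position'])+[0,0,.036-.014];a=np.radians(79.9);x=np.array([np.cos(a),np.sin(a),0])
for k in(.046,-.046): 
  for w in(.014,-.014): print('slider top corner exp',((proj('side',p+k*x+w*np.array([-x[1],x[0],0])+[0,0,.009])-[270,220])*4).round())
"
```

```text
t 12.9 p [ 0.4724 -0.2735  0.1207] yaw -10.5 travel [-0.002  -0.0018  0.0507] turn [-0.1 -0.  -0.4] q7 0.17
[187. 373.]
[187. 354.]
slider top corner exp [153. 151.]
slider top corner exp [211. 146.]
slider top corner exp [174. 310.]
slider top corner exp [237. 304.]
```

View pics/s8.png

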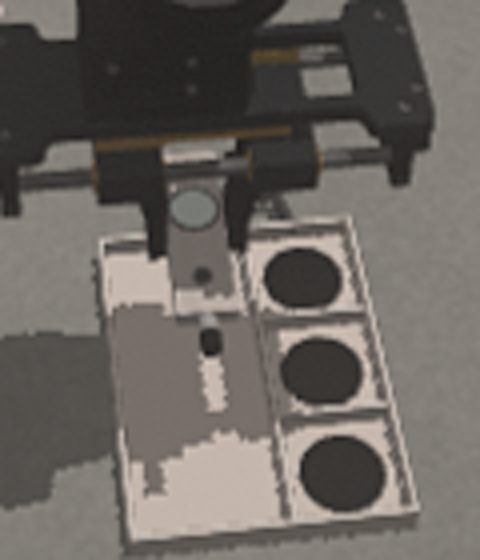

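The slider hangs level over the bay. Its near-end corners are at crop (178,315) and (243,307), matching the prediction, so the 36 mm offset holds. Lowering.

Emit:
step_arm(commands=[{"travel": [-0.002, -0.002, 0.025], "turn": [0, 0, -0.4]}, {"travel": [-0.002, -0.002, 0.05], "turn": [0, 0, -0.4]}, {"travel": [-0.002, -0.002, 0.07], "turn": [0, 0, -0.4]}, {"travel": [-0.002, -0.002, 0.085], "turn": [0, 0, -0.4]}, {"travel": [-0.002, -0.002, 0.09], "turn": [0, 0, -0.4]}])

```text
time: 13.45
position: [0.469, -0.2745, -0.0069]
tool_rot: [-2.405, -2.015, 0.002]
ft_force: [0.1, -0.1, -0.8]
grip_width: 0.322
grip_force: 25.0
```

Emit:
step_arm(commands=[{"travel": [0, 0, 0.002], "turn": [0, 0, 0]}, {"travel": [0, 0, 0.004], "turn": [0, 0, 0]}, {"travel": [0, 0, 0.006], "turn": [0, 0, 0]}, {"travel": [0, 0, 0.008], "turn": [0, 0, 0]}, {"travel": [0, 0, 0.009], "turn": [0, 0, 0]}])

```text
time: 13.95
position: [0.4701, -0.2753, -0.0141]
tool_rot: [-2.407, -2.017, 0.001]
ft_force: [0.0, 0.2, -0.2]
grip_width: 0.317
grip_force: 25.0
```

Emit:
step_arm(commands=[{"travel": [0, 0, 0.001], "turn": [0, 0, 0]}, {"travel": [0, 0, 0.002], "turn": [0, 0, 0]}])

```text
time: 14.15
position: [0.47, -0.2752, -0.0163]
tool_rot: [-2.407, -2.017, 0.001]
ft_force: [-0.6, 0.2, -0.7]
grip_width: 0.318
grip_force: 25.0
```

Now release to 0.42 and lift.

Emit:
step_arm(commands=[{"travel": [0, 0, 0.001], "turn": [0, 0, 0]}, {"travel": [0, 0, 0.001], "turn": [0, 0, 0]}, {"travel": [0, 0, 0.001], "turn": [0, 0, 0]}, {"travel": [0, 0, 0.001], "turn": [0, 0, 0]}], gripper=0.42)

```text
time: 14.55
position: [0.4701, -0.2752, -0.0172]
tool_rot: [-2.407, -2.017, 0.001]
ft_force: [-0.4, -0.5, -0.3]
grip_width: 0.419
grip_force: 0.0
```

Emit:
step_arm(commands=[{"travel": [0, 0, -0.02], "turn": [0, 0, 0]}, {"travel": [0, 0, -0.05], "turn": [0, 0, 0]}, {"travel": [0, 0, -0.09], "turn": [0, 0, 0]}, {"travel": [0, 0, -0.13], "turn": [0, 0, 0]}, {"travel": [0, 0, -0.15], "turn": [0, 0, 0]}])

```text
time: 15.05
position: [0.472, -0.2759, 0.1365]
tool_rot: [2.405, 2.016, 0.0]
ft_force: [0.9, 0.5, 0.6]
grip_width: 0.423
grip_force: 0.0
```

```bash
python3 -c "
from h import *
go([.4216,-.047,.15],90);go([.536,.2366,.13],90);go([.536,.2366,.13],0)"
```

```text
t 15.05 p [ 0.472  -0.2759  0.1725] yaw -10.0 travel [ 0.2167 -0.0896  0.0218] turn [ 0.2 -0.  79.9] q7 0.21
t 15.05 p [ 0.472  -0.2759  0.1725] yaw -10.0 travel [ 0.5159 -0.0265  0.0413] turn [ 0.2 -0.  79.9] q7 0.21
t 15.05 p [ 0.472  -0.2759  0.1725] yaw -10.0 travel [ 0.5159 -0.0265  0.0413] turn [  0.2   0.1 -10.1] q7 0.21
```

Emit:
step_arm(commands=[{"travel": [0.045, -0.0025, 0], "turn": [0, 0, 0]}, {"travel": [0.09, -0.005, 0], "turn": [0, 0, 0]}, {"travel": [0.135, -0.007, 0], "turn": [0, 0, 0]}, {"travel": [0.18, -0.0095, 0], "turn": [0, 0, 0]}, {"travel": [0.225, -0.012, 0], "turn": [0, 0, 0]}], gripper=0.6)

```text
time: 15.55
position: [0.4977, -0.0499, 0.133]
tool_rot: [-2.408, -2.018, 0.001]
ft_force: [0.4, -1.3, 0.1]
grip_width: 0.592
grip_force: 0.0
```

Emit:
step_arm(commands=[{"travel": [0.048, -0.0025, 0.01], "turn": [0, 0, 0]}, {"travel": [0.096, -0.005, 0.02], "turn": [0, 0, 0]}, {"travel": [0.144, -0.007, 0.03], "turn": [0, 0, 0]}, {"travel": [0.192, -0.0095, 0.04], "turn": [0, 0, 0]}, {"travel": [0.24, -0.012, 0.04], "turn": [0, 0, 0]}])

```text
time: 16.05
position: [0.5269, 0.188, 0.0915]
tool_rot: [-2.407, -2.016, 0.004]
ft_force: [-0.0, -0.3, -0.2]
grip_width: 0.599
grip_force: 0.0
```

Emit:
step_arm(commands=[{"travel": [0.03, -0.001, 0], "turn": [0, 0, 0]}, {"travel": [0.05, -0.002, 0], "turn": [0, 0, 0]}, {"travel": [0.05, -0.002, 0], "turn": [0, 0, 0]}])

```text
time: 16.35
position: [0.5335, 0.2407, 0.093]
tool_rot: [-2.399, -2.022, -0.001]
ft_force: [-0.6, 0.4, -0.0]
grip_width: 0.603
grip_force: 0.0
```

```bash
python3 -c "
from h import *
go([.536,.2366,.028]);c=ctrl.get_state();print(c['joint_positions'])"
```

```text
t 16.35 p [0.5335 0.2407 0.129 ] yaw -9.7 travel [-0.004   0.0034  0.101 ] turn [-0.1 -0.2 -0. ] q7 -0.89
[ 0.28096363  0.40076721 -0.90997108  1.72210778  0.33457508  1.1850725
 -0.88868963]
```

Emit:
step_arm(commands=[{"travel": [-0.004, 0.003, 0.02], "turn": [0, 0, 0]}, {"travel": [-0.004, 0.003, 0.045], "turn": [0, 0, 0]}, {"travel": [-0.004, 0.003, 0.065], "turn": [0, 0, 0]}, {"travel": [-0.004, 0.003, 0.085], "turn": [0, 0, 0]}, {"travel": [-0.004, 0.003, 0.095], "turn": [0, 0, 0]}])

```text
time: 16.85
position: [0.5358, 0.2295, -0.004]
tool_rot: [-2.408, -2.015, 0.006]
ft_force: [-0.7, -0.8, 0.1]
grip_width: 0.596
grip_force: 0.0
```

Emit:
step_arm(commands=[{"travel": [0, 0, 0.003], "turn": [0, 0, 0]}, {"travel": [0, 0, 0.003], "turn": [0, 0, 0]}, {"travel": [0, 0, 0.003], "turn": [0, 0, 0]}, {"travel": [0, 0, 0.003], "turn": [0, 0, 0]}])

```text
time: 17.25
position: [0.5374, 0.2323, -0.0042]
tool_rot: [-2.407, -2.018, -0.001]
ft_force: [0.9, -0.1, 0.1]
grip_width: 0.601
grip_force: 0.0
```

```bash
python3 -c "
from h import *
go([.536,.2366,.028])"
```

```text
t 17.25 p [0.5374 0.2323 0.0318] yaw -10.1 travel [ 0.004  -0.0021  0.0038] turn [-0.  -0.1 -0. ] q7 -0.95
```

Emit:
step_arm(commands=[{"travel": [0.004, -0.002, 0.002], "turn": [0, 0, 0]}, {"travel": [0.004, -0.002, 0.004], "turn": [0, 0, 0]}, {"travel": [0.004, -0.002, 0.004], "turn": [0, 0, 0]}])

```text
time: 17.55
position: [0.535, 0.2365, -0.0094]
tool_rot: [-2.406, -2.018, 0.002]
ft_force: [0.5, -0.3, 0.2]
grip_width: 0.602
grip_force: 0.0
```

Emit:
step_arm(commands=[{"travel": [0, 0, 0], "turn": [0, 0, 0]}, {"travel": [0, 0, 0], "turn": [0, 0, 0]}, {"travel": [0, 0, 0], "turn": [0, 0, 0]}, {"travel": [0, 0, 0], "turn": [0, 0, 0]}, {"travel": [0, 0, 0], "turn": [0, 0, 0]}], gripper=0.0, force=25)

```text
time: 18.05
position: [0.5354, 0.2362, -0.0092]
tool_rot: [-2.407, -2.017, 0.001]
ft_force: [0.6, 0.5, 0.0]
grip_width: 0.336
grip_force: 25.0
```

Emit:
step_arm(commands=[{"travel": [0, 0, -0.01], "turn": [0, 0, 0]}, {"travel": [0, 0, -0.035], "turn": [0, 0, 0]}, {"travel": [0, 0, -0.07], "turn": [0, 0, 0]}, {"travel": [0, 0, -0.1], "turn": [0, 0, 0]}, {"travel": [0, 0, -0.12], "turn": [0, 0, 0]}])

```text
time: 18.55
position: [0.5362, 0.237, 0.1138]
tool_rot: [-2.407, -2.018, -0.003]
ft_force: [0.1, -0.4, -0.6]
grip_width: 0.335
grip_force: 25.0
```

```bash
python3 -c "
from h import *
print(ctrl.get_state()['grip_width']);go([.5436,-.2397,.14],-10.1)"
```

```text
0.3348450022789872
t 18.55 p [0.5362 0.237  0.1498] yaw -10.0 travel [-0.4681  0.0903  0.0091] turn [ 0.  -0.1  0.1] q7 -0.88
```

Emit:
step_arm(commands=[{"travel": [-0.03, 0.006, 0], "turn": [0, 0, 0]}, {"travel": [-0.078, 0.015, 0], "turn": [0, 0, 0]}, {"travel": [-0.126, 0.024, 0], "turn": [0, 0, 0]}, {"travel": [-0.174, 0.0335, 0], "turn": [0, 0, 0]}, {"travel": [-0.222, 0.043, 0], "turn": [0, 0, 0]}])

```text
time: 19.05
position: [0.5388, 0.0083, 0.1114]
tool_rot: [-2.407, -2.018, 0.001]
ft_force: [0.3, 0.3, -1.5]
grip_width: 0.338
grip_force: 25.0
```

Emit:
step_arm(commands=[{"travel": [-0.048, 0.009, 0], "turn": [0, 0, 0]}, {"travel": [-0.096, 0.0185, 0.003], "turn": [0, 0, 0]}, {"travel": [-0.144, 0.028, 0.006], "turn": [0, 0, 0]}, {"travel": [-0.192, 0.037, 0.009], "turn": [0, 0, 0]}, {"travel": [-0.225, 0.0435, 0.01], "turn": [0, 0, 0]}])

```text
time: 19.55
position: [0.5415, -0.2235, 0.1007]
tool_rot: [-2.411, -2.013, 0.004]
ft_force: [0.2, -0.3, -1.3]
grip_width: 0.331
grip_force: 25.0
```

Emit:
step_arm(commands=[{"travel": [-0.015, 0.003, 0], "turn": [0, 0, 0]}, {"travel": [-0.021, 0.004, 0], "turn": [0, 0, 0]}, {"travel": [-0.021, 0.004, 0], "turn": [0, 0, 0]}, {"travel": [-0.021, 0.004, 0], "turn": [0, 0, 0]}])

```text
time: 19.95
position: [0.5434, -0.2376, 0.1009]
tool_rot: [-2.403, -2.021, -0.0]
ft_force: [-0.3, 0.8, -0.7]
grip_width: 0.337
grip_force: 25.0
```

```bash
python3 -c "
from h import *
go([.5436,-.2397,.032],-10.1)"
```

```text
t 19.95 p [ 0.5434 -0.2376  0.1369] yaw -9.9 travel [-0.0022  0.0007  0.1049] turn [-0.1 -0.1  0.2] q7 0.01
```

Emit:
step_arm(commands=[{"travel": [-0.002, 0.0005, 0.02], "turn": [0, 0, 0]}, {"travel": [-0.002, 0.0005, 0.045], "turn": [0, 0, 0]}, {"travel": [-0.002, 0.0005, 0.07], "turn": [0, 0, 0]}, {"travel": [-0.002, 0.0005, 0.085], "turn": [0, 0, 0]}, {"travel": [-0.002, 0.0005, 0.095], "turn": [0, 0, 0]}])

```text
time: 20.45
position: [0.5427, -0.2405, 0.0046]
tool_rot: [-2.403, -2.019, 0.002]
ft_force: [0.1, 0.3, -1.2]
grip_width: 0.34
grip_force: 25.0
```

Emit:
step_arm(commands=[{"travel": [0, 0, 0.002], "turn": [0, 0, 0]}, {"travel": [0, 0, 0.004], "turn": [0, 0, 0]}, {"travel": [0, 0, 0.006], "turn": [0, 0, 0]}, {"travel": [0, 0, 0.007], "turn": [0, 0, 0]}, {"travel": [0, 0, 0.007], "turn": [0, 0, 0]}])

```text
time: 20.95
position: [0.543, -0.2426, -0.0011]
tool_rot: [-2.407, -2.017, 0.001]
ft_force: [0.3, -0.7, -1.0]
grip_width: 0.339
grip_force: 25.0
```

Emit:
step_arm(commands=[{"travel": [0, 0, 0], "turn": [0, 0, 0]}, {"travel": [0, 0, 0], "turn": [0, 0, 0]}])

```text
time: 21.15
position: [0.5429, -0.2425, -0.0012]
tool_rot: [-2.407, -2.017, 0.001]
ft_force: [0.2, -0.4, -1.3]
grip_width: 0.338
grip_force: 25.0
```

Lower 3.5 mm more, nudging +3 mm toward the handle, then release gently.

Emit:
step_arm(commands=[{"travel": [0.003, 0, 0.001], "turn": [0, 0, 0]}, {"travel": [0.003, 0, 0.002], "turn": [0, 0, 0]}, {"travel": [0.003, 0, 0.0035], "turn": [0, 0, 0]}, {"travel": [0.003, 0, 0.0035], "turn": [0, 0, 0]}])

```text
time: 21.55
position: [0.5433, -0.2393, -0.0051]
tool_rot: [-2.406, -2.017, 0.002]
ft_force: [-0.6, -0.4, -1.9]
grip_width: 0.337
grip_force: 25.0
```

Emit:
step_arm(commands=[{"travel": [0, 0, 0], "turn": [0, 0, 0]}, {"travel": [0, 0, 0], "turn": [0, 0, 0]}, {"travel": [0, 0, 0], "turn": [0, 0, 0]}, {"travel": [0, 0, 0], "turn": [0, 0, 0]}, {"travel": [0, 0, 0], "turn": [0, 0, 0]}], gripper=0.6)

```text
time: 22.05
position: [0.5434, -0.2395, -0.0049]
tool_rot: [-2.407, -2.017, 0.001]
ft_force: [-1.3, -0.4, -0.2]
grip_width: 0.586
grip_force: 0.0
```

Emit:
step_arm(commands=[{"travel": [0, 0, -0.02], "turn": [0, 0, 0]}, {"travel": [0, 0, -0.05], "turn": [0, 0, 0]}, {"travel": [0, 0, -0.09], "turn": [0, 0, 0]}, {"travel": [0, 0, -0.12], "turn": [0, 0, 0]}, {"travel": [0, 0, -0.13], "turn": [0, 0, 0]}])

```text
time: 22.55
position: [0.5457, -0.2401, 0.1288]
tool_rot: [2.405, 2.016, 0.002]
ft_force: [-0.2, 0.3, 0.1]
grip_width: 0.603
grip_force: 0.0
```

```bash
python3 -c "
from h import *
go([.4216,-.047,.16],-10.1)"
```

```text
t 22.55 p [ 0.5457 -0.2401  0.1648] yaw -10.1 travel [ 0.1684 -0.1559  0.0039] turn [0.2 0.1 0. ] q7 0.02
```

Emit:
step_arm(commands=[{"travel": [0.034, -0.031, 0], "turn": [0.2, 0, 0]}, {"travel": [0.068, -0.062, 0], "turn": [0.2, 0, 0]}, {"travel": [0.102, -0.094, 0], "turn": [0.2, 0, 0]}, {"travel": [0.136, -0.126, 0], "turn": [0.2, 0, 0]}, {"travel": [0.168, -0.156, 0], "turn": [0.2, 0, 0]}])

```text
time: 23.05
position: [0.4174, -0.0452, 0.1242]
tool_rot: [-2.404, -2.014, 0.006]
ft_force: [0.1, 0.6, 0.7]
grip_width: 0.599
grip_force: 0.0
```

Emit:
step_arm(commands=[{"travel": [0, 0, 0], "turn": [0, 0, 0]}, {"travel": [0, 0, 0.01], "turn": [0, 0, 0]}, {"travel": [0, 0, 0.02], "turn": [0, 0, 0]}, {"travel": [0, 0, 0.03], "turn": [0, 0, 0]}, {"travel": [0, 0, 0.03], "turn": [0, 0, 0]}])

```text
time: 23.55
position: [0.4178, -0.0468, 0.0932]
tool_rot: [-2.402, -2.011, 0.006]
ft_force: [-1.0, -0.8, 0.1]
grip_width: 0.6
grip_force: 0.0
```

```bash
python3 -c "
from h import *
go([.4216,-.047,.030],-10.1);print(ctrl.get_state()['joint_positions'])"
```

```text
t 23.55 p [ 0.4178 -0.0468  0.1292] yaw -10.1 travel [0.0002 0.0047 0.0991] turn [-0.5 -0.2 -0. ] q7 -0.05
[ 0.98563861 -0.07206256 -0.89017663  2.08671117 -0.06639197  1.11038343
 -0.04978822]
```

Emit:
step_arm(commands=[{"travel": [0, 0.004, 0.015], "turn": [-0.4, 0, 0]}, {"travel": [0, 0.004, 0.04], "turn": [-0.4, 0, 0]}, {"travel": [0, 0.004, 0.065], "turn": [-0.4, 0, 0]}, {"travel": [0, 0.004, 0.085], "turn": [-0.4, 0, 0]}, {"travel": [0, 0.004, 0.092], "turn": [-0.4, 0, 0]}])

```text
time: 24.05
position: [0.4211, -0.0469, 0.0013]
tool_rot: [-2.405, -2.015, -0.001]
ft_force: [-0.4, 0.1, -0.6]
grip_width: 0.598
grip_force: 0.0
```

Emit:
step_arm(commands=[{"travel": [0, 0, 0.002], "turn": [0, 0, 0]}, {"travel": [0, 0, 0.002], "turn": [0, 0, 0]}, {"travel": [0, 0, 0.002], "turn": [0, 0, 0]}, {"travel": [0, 0, 0.002], "turn": [0, 0, 0]}])

```text
time: 24.45
position: [0.4234, -0.0477, 0.0022]
tool_rot: [2.406, 2.016, 0.003]
ft_force: [0.4, -0.1, 0.3]
grip_width: 0.598
grip_force: 0.0
```

```bash
python3 -c "
from h import *
go([.4216,-.047,.030],-10.1)"
```

```text
t 24.45 p [ 0.4234 -0.0477  0.0382] yaw -10.1 travel [ 0.0004 -0.002   0.0082] turn [0.2 0.  0. ] q7 -0.22
```

Emit:
step_arm(commands=[{"travel": [0, -0.002, 0.003], "turn": [0.2, 0, 0]}, {"travel": [0, -0.002, 0.006], "turn": [0.2, 0, 0]}, {"travel": [0, -0.002, 0.008], "turn": [0.2, 0, 0]}, {"travel": [0, -0.002, 0.008], "turn": [0.2, 0, 0]}, {"travel": [0, -0.002, 0.008], "turn": [0.2, 0, 0]}])

```text
time: 24.95
position: [0.4206, -0.047, -0.0068]
tool_rot: [-2.406, -2.017, 0.001]
ft_force: [0.7, 0.2, -0.6]
grip_width: 0.598
grip_force: 0.0
```

Emit:
step_arm(commands=[{"travel": [0, 0, 0], "turn": [0, 0, 0]}, {"travel": [0, 0, 0], "turn": [0, 0, 0]}, {"travel": [0, 0, 0], "turn": [0, 0, 0]}, {"travel": [0, 0, 0], "turn": [0, 0, 0]}, {"travel": [0, 0, 0], "turn": [0, 0, 0]}], gripper=0.0, force=25)

```text
time: 25.45
position: [0.4208, -0.0471, -0.0066]
tool_rot: [-2.407, -2.017, 0.001]
ft_force: [0.9, -0.8, 0.3]
grip_width: 0.339
grip_force: 25.0
```

Emit:
step_arm(commands=[{"travel": [0, 0, -0.01], "turn": [0, 0, 0]}, {"travel": [0, 0, -0.035], "turn": [0, 0, 0]}, {"travel": [0, 0, -0.07], "turn": [0, 0, 0]}, {"travel": [0, 0, -0.1], "turn": [0, 0, 0]}, {"travel": [0, 0, -0.12], "turn": [0, 0, 0]}])

```text
time: 25.95
position: [0.4218, -0.0469, 0.1159]
tool_rot: [2.406, 2.018, 0.0]
ft_force: [-0.1, -0.8, -2.5]
grip_width: 0.338
grip_force: 25.0
```

```bash
python3 -c "
from h import *
print(ctrl.get_state()['grip_width']);go([.5336,-.2956,.15],-10.1)"
```

```text
0.33771559557083725
t 25.95 p [ 0.4218 -0.0469  0.1519] yaw -10.0 travel [-0.2254  0.1534  0.0023] turn [0.1 0.  0.1] q7 -0.02
```

Grasped at reported z −0.0066, so seated is −0.0026. Move over the middle well.

Emit:
step_arm(commands=[{"travel": [-0.036, 0.025, 0], "turn": [0, 0, 0]}, {"travel": [-0.076, 0.052, 0], "turn": [0, 0, 0]}, {"travel": [-0.116, 0.079, 0], "turn": [0, 0, 0]}, {"travel": [-0.156, 0.106, 0], "turn": [0, 0, 0]}, {"travel": [-0.196, 0.133, 0], "turn": [0, 0, 0]}])

```text
time: 26.45
position: [0.5178, -0.2652, 0.1134]
tool_rot: [-2.407, -2.017, 0.002]
ft_force: [0.7, 0.6, -0.8]
grip_width: 0.339
grip_force: 25.0
```

Emit:
step_arm(commands=[{"travel": [-0.02, 0.014, 0], "turn": [0, 0, 0]}, {"travel": [-0.029, 0.02, 0], "turn": [0, 0, 0]}, {"travel": [-0.029, 0.02, 0], "turn": [0, 0, 0]}, {"travel": [-0.029, 0.02, 0.01], "turn": [0, 0, 0]}, {"travel": [-0.029, 0.02, 0.01], "turn": [0, 0, 0]}])

```text
time: 26.95
position: [0.5309, -0.2928, 0.1018]
tool_rot: [-2.402, -2.019, 0.003]
ft_force: [-1.2, -0.7, -1.1]
grip_width: 0.338
grip_force: 25.0
```

```bash
python3 -c "
from h import *
go([.5336,-.2956,.034],-10.1)"
```

```text
t 26.95 p [ 0.5309 -0.2928  0.1378] yaw -9.9 travel [-0.0024  0.0036  0.1037] turn [-0.3 -0.1  0.2] q7 0.08
```

Emit:
step_arm(commands=[{"travel": [0, 0.002, 0.02], "turn": [0, 0, 0]}, {"travel": [0, 0.002, 0.045], "turn": [0, 0, 0]}, {"travel": [0, 0.002, 0.07], "turn": [0, 0, 0]}, {"travel": [0, 0.002, 0.085], "turn": [0, 0, 0]}, {"travel": [0, 0.002, 0.093], "turn": [0, 0, 0]}])

```text
time: 27.45
position: [0.533, -0.2944, 0.0087]
tool_rot: [-2.404, -2.017, 0.003]
ft_force: [0.1, -1.0, -2.1]
grip_width: 0.339
grip_force: 25.0
```

Emit:
step_arm(commands=[{"travel": [0, 0, 0.002], "turn": [0, 0, 0]}, {"travel": [0, 0, 0.002], "turn": [0, 0, 0]}, {"travel": [0, 0, 0.002], "turn": [0, 0, 0]}, {"travel": [0, 0, 0.002], "turn": [0, 0, 0]}])

```text
time: 27.85
position: [0.5347, -0.296, 0.009]
tool_rot: [2.408, 2.018, -0.001]
ft_force: [-0.5, 0.3, -1.0]
grip_width: 0.336
grip_force: 25.0
```

```bash
python3 -c "
from h import *
go([.5336,-.2956,.0338],-10.1)"
```

```text
t 27.85 p [ 0.5347 -0.296   0.045 ] yaw -10.1 travel [ 0.0002 -0.0011  0.0112] turn [-0.  0.  0.] q7 0.02
```

Emit:
step_arm(commands=[{"travel": [0, -0.001, 0.003], "turn": [0, 0, 0]}, {"travel": [0, -0.001, 0.006], "turn": [0, 0, 0]}, {"travel": [0, -0.001, 0.009], "turn": [0, 0, 0]}, {"travel": [0, -0.001, 0.011], "turn": [0, 0, 0]}, {"travel": [0, -0.001, 0.011], "turn": [0, 0, 0]}])

```text
time: 28.35
position: [0.5328, -0.2955, -0.0025]
tool_rot: [-2.406, -2.017, 0.003]
ft_force: [-2.8, 0.2, 3.4]
grip_width: 0.337
grip_force: 25.0
```

Emit:
step_arm(commands=[{"travel": [0, 0, 0.0], "turn": [0, 0, 0]}, {"travel": [0, 0, 0], "turn": [0, 0, 0]}])

```text
time: 28.55
position: [0.5328, -0.2955, -0.0026]
tool_rot: [-2.406, -2.017, 0.002]
ft_force: [-2.7, 1.2, 5.9]
grip_width: 0.34
grip_force: 25.0
```

Seated with a light contact. Release, lift and head for the long objective.

Emit:
step_arm(commands=[{"travel": [0, 0, 0], "turn": [0, 0, 0]}, {"travel": [0, 0, 0], "turn": [0, 0, 0]}, {"travel": [0, 0, 0], "turn": [0, 0, 0]}, {"travel": [0, 0, 0], "turn": [0, 0, 0]}, {"travel": [0, 0, 0], "turn": [0, 0, 0]}], gripper=0.6)

```text
time: 29.05
position: [0.5331, -0.2955, -0.0031]
tool_rot: [-2.407, -2.017, 0.001]
ft_force: [1.8, 0.6, -1.0]
grip_width: 0.589
grip_force: 0.0
```

Emit:
step_arm(commands=[{"travel": [0, 0, -0.02], "turn": [0, 0, 0]}, {"travel": [0, 0, -0.05], "turn": [0, 0, 0]}, {"travel": [0, 0, -0.09], "turn": [0, 0, 0]}, {"travel": [0, 0, -0.13], "turn": [0, 0, 0]}, {"travel": [0, 0, -0.15], "turn": [0, 0, 0]}])

```text
time: 29.55
position: [0.5351, -0.296, 0.151]
tool_rot: [2.405, 2.016, 0.001]
ft_force: [1.3, -0.7, 0.0]
grip_width: 0.602
grip_force: 0.0
```

```bash
python3 -c "
from h import *
go([.421,.2533,.17],-10.1)"
```

```text
t 29.55 p [ 0.5351 -0.296   0.187 ] yaw -10.0 travel [ 0.521  -0.2082  0.0154] turn [0.2 0.1 0.1] q7 0.1
```

Emit:
step_arm(commands=[{"travel": [0.043, -0.017, 0], "turn": [0, 0, 0]}, {"travel": [0.086, -0.0345, 0], "turn": [0, 0, 0]}, {"travel": [0.129, -0.0515, 0], "turn": [0, 0, 0]}, {"travel": [0.172, -0.069, 0], "turn": [0, 0, 0]}, {"travel": [0.215, -0.086, 0], "turn": [0, 0, 0]}])

```text
time: 30.05
position: [0.4855, -0.0671, 0.1472]
tool_rot: [-2.407, -2.017, 0.002]
ft_force: [0.7, -0.8, 1.3]
grip_width: 0.598
grip_force: 0.0
```

Emit:
step_arm(commands=[{"travel": [0.043, -0.017, 0], "turn": [0, 0, 0]}, {"travel": [0.086, -0.0345, 0], "turn": [0, 0, 0]}, {"travel": [0.129, -0.0515, 0], "turn": [0, 0, 0]}, {"travel": [0.172, -0.069, 0], "turn": [0, 0, 0]}, {"travel": [0.215, -0.086, 0], "turn": [0, 0, 0]}])

```text
time: 30.55
position: [0.4384, 0.1594, 0.1476]
tool_rot: [2.407, 2.017, -0.001]
ft_force: [1.5, 0.4, 0.9]
grip_width: 0.6
grip_force: 0.0
```

Emit:
step_arm(commands=[{"travel": [0.04, -0.016, 0], "turn": [0, 0, 0]}, {"travel": [0.07, -0.028, 0], "turn": [0, 0, 0]}, {"travel": [0.09, -0.036, 0.01], "turn": [0, 0, 0]}, {"travel": [0.09, -0.036, 0.015], "turn": [0, 0, 0]}, {"travel": [0.09, -0.036, 0.015], "turn": [0, 0, 0]}])

```text
time: 31.05
position: [0.4185, 0.2526, 0.1317]
tool_rot: [-2.404, -2.019, 0.004]
ft_force: [-0.2, 0.1, -0.6]
grip_width: 0.604
grip_force: 0.0
```

```bash
python3 -c "
from h import *
go([.421,.2533,.038],-10.1);print(ctrl.get_state()['joint_positions'])"
```

```text
t 31.05 p [0.4185 0.2526 0.1677] yaw -10.0 travel [0.0012 0.0028 0.1297] turn [-0.2  0.   0.1] q7 -0.89
[ 0.5766516   0.15824697 -1.23963367  1.89618049  0.15833669  1.20054166
 -0.89111695]
```

Emit:
step_arm(commands=[{"travel": [0.001, 0.002, 0.015], "turn": [0, 0, 0]}, {"travel": [0.001, 0.002, 0.035], "turn": [0, 0, 0]}, {"travel": [0.001, 0.002, 0.055], "turn": [0, 0, 0]}, {"travel": [0.001, 0.002, 0.07], "turn": [0, 0, 0]}, {"travel": [0.001, 0.002, 0.07], "turn": [0, 0, 0]}])

```text
time: 31.55
position: [0.4205, 0.2515, 0.0609]
tool_rot: [-2.408, -2.015, 0.007]
ft_force: [-0.1, 0.1, 0.2]
grip_width: 0.605
grip_force: 0.0
```

```bash
python3 -c "
from h import *
go([.421,.2533,.038],-10.1);print(ctrl.get_state()['joint_positions'])"
```

```text
t 31.55 p [0.4205 0.2515 0.0969] yaw -10.2 travel [0.002  0.0004 0.0588] turn [-0.3  0.1 -0.1] q7 -1.01
[ 0.4671124   0.28643149 -1.16747025  1.96911385  0.2965291   1.08070974
 -1.00637822]
```

Emit:
step_arm(commands=[{"travel": [0.001, 0, 0.015], "turn": [0, 0, 0]}, {"travel": [0.001, 0, 0.03], "turn": [0, 0, 0]}, {"travel": [0.001, 0, 0.045], "turn": [0, 0, 0]}, {"travel": [0.001, 0, 0.053], "turn": [0, 0, 0]}, {"travel": [0.001, 0, 0.053], "turn": [0, 0, 0]}])

```text
time: 32.05
position: [0.4202, 0.2541, 0.008]
tool_rot: [-2.405, -2.017, 0.005]
ft_force: [-0.3, -0.7, 0.9]
grip_width: 0.599
grip_force: 0.0
```

Emit:
step_arm(commands=[{"travel": [0, 0, 0], "turn": [0, 0, 0]}, {"travel": [0, 0, 0], "turn": [0, 0, 0]}, {"travel": [0, 0, 0], "turn": [0, 0, 0]}])

```text
time: 32.35
position: [0.4219, 0.2547, 0.01]
tool_rot: [-2.407, -2.017, -0.0]
ft_force: [-0.4, 0.6, -0.0]
grip_width: 0.598
grip_force: 0.0
```

```bash
python3 -c "
from h import *
go([.421,.2533,.038],-10.1)"
```

```text
t 32.35 p [0.4219 0.2547 0.046 ] yaw -10.1 travel [-0.0016 -0.0006  0.008 ] turn [-0. -0.  0.] q7 -1.09
```

Emit:
step_arm(commands=[{"travel": [-0.001, 0, 0.003], "turn": [0, 0, 0]}, {"travel": [-0.001, 0, 0.006], "turn": [0, 0, 0]}, {"travel": [-0.001, 0, 0.008], "turn": [0, 0, 0]}, {"travel": [-0.001, 0, 0.008], "turn": [0, 0, 0]}, {"travel": [-0.001, 0, 0.008], "turn": [0, 0, 0]}])

```text
time: 32.85
position: [0.4211, 0.2535, 0.0014]
tool_rot: [-2.406, -2.017, 0.002]
ft_force: [0.6, -0.6, 0.3]
grip_width: 0.599
grip_force: 0.0
```

Emit:
step_arm(commands=[{"travel": [0, 0, 0], "turn": [0, 0, 0]}, {"travel": [0, 0, 0], "turn": [0, 0, 0]}, {"travel": [0, 0, 0], "turn": [0, 0, 0]}, {"travel": [0, 0, 0], "turn": [0, 0, 0]}, {"travel": [0, 0, 0], "turn": [0, 0, 0]}], gripper=0.0, force=25)

```text
time: 33.35
position: [0.4212, 0.2535, 0.0015]
tool_rot: [-2.407, -2.017, 0.001]
ft_force: [-0.2, 0.6, 0.4]
grip_width: 0.339
grip_force: 25.0
```

Emit:
step_arm(commands=[{"travel": [0, 0, -0.01], "turn": [0, 0, 0]}, {"travel": [0, 0, -0.035], "turn": [0, 0, 0]}, {"travel": [0, 0, -0.07], "turn": [0, 0, 0]}, {"travel": [0, 0, -0.1], "turn": [0, 0, 0]}, {"travel": [0, 0, -0.13], "turn": [0, 0, 0]}])

```text
time: 33.85
position: [0.421, 0.2536, 0.133]
tool_rot: [-2.406, -2.018, 0.002]
ft_force: [0.8, 0.3, -0.9]
grip_width: 0.338
grip_force: 25.0
```

```bash
python3 -c "
from h import *
print(ctrl.get_state()['grip_width']);go([.5236,-.3518,.17],-10.1)"
```

```text
0.33832378994934276
t 33.85 p [0.421  0.2536 0.169 ] yaw -10.0 travel [-0.5783  0.2063 -0.0014] turn [-0.1  0.   0.1] q7 -0.9
```

Emit:
step_arm(commands=[{"travel": [-0.036, 0.013, 0], "turn": [0, 0, 0]}, {"travel": [-0.08, 0.0285, 0], "turn": [0, 0, 0]}, {"travel": [-0.124, 0.044, 0], "turn": [0, 0, 0]}, {"travel": [-0.168, 0.06, 0], "turn": [0, 0, 0]}, {"travel": [-0.212, 0.0755, 0], "turn": [0, 0, 0]}])

```text
time: 34.35
position: [0.4587, 0.0295, 0.132]
tool_rot: [2.407, 2.018, -0.002]
ft_force: [1.3, -0.2, -2.0]
grip_width: 0.334
grip_force: 25.0
```

Emit:
step_arm(commands=[{"travel": [-0.044, 0.0155, 0], "turn": [0, 0, 0]}, {"travel": [-0.088, 0.0315, 0], "turn": [0, 0, 0]}, {"travel": [-0.132, 0.047, 0], "turn": [0, 0, 0]}, {"travel": [-0.176, 0.063, 0], "turn": [0, 0, 0]}, {"travel": [-0.22, 0.0785, 0], "turn": [0, 0, 0]}])

```text
time: 34.85
position: [0.4976, -0.2006, 0.1316]
tool_rot: [-2.407, -2.018, 0.002]
ft_force: [0.6, 0.4, -0.7]
grip_width: 0.338
grip_force: 25.0
```

Emit:
step_arm(commands=[{"travel": [-0.044, 0.0155, 0], "turn": [0, 0, 0]}, {"travel": [-0.088, 0.0315, 0], "turn": [0, 0, 0]}, {"travel": [-0.125, 0.045, 0], "turn": [0, 0, 0]}, {"travel": [-0.143, 0.051, 0], "turn": [0, 0, 0]}, {"travel": [-0.146, 0.052, 0], "turn": [0, 0, 0]}])

```text
time: 35.35
position: [0.5223, -0.3551, 0.1305]
tool_rot: [-2.411, -2.011, 0.001]
ft_force: [-0.1, 0.2, -1.1]
grip_width: 0.336
grip_force: 25.0
```

```bash
python3 -c "
from h import *
go([.5236,-.3518,.042],-10.1)"
```

```text
t 35.35 p [ 0.5223 -0.3551  0.1665] yaw -10.3 travel [0.0034 0.001  0.1245] turn [-0.1 -0.  -0.2] q7 0.14
```

Emit:
step_arm(commands=[{"travel": [0.001, 0, 0.02], "turn": [0, 0, 0]}, {"travel": [0.001, 0, 0.045], "turn": [0, 0, 0]}, {"travel": [0.001, 0, 0.075], "turn": [0, 0, 0]}, {"travel": [0.001, 0, 0.1], "turn": [0, 0, 0]}, {"travel": [0.001, 0, 0.11], "turn": [0, 0, 0]}])

```text
time: 35.85
position: [0.5217, -0.3478, 0.0188]
tool_rot: [-2.401, -2.017, 0.002]
ft_force: [-0.1, -0.0, -2.0]
grip_width: 0.334
grip_force: 25.0
```

Emit:
step_arm(commands=[{"travel": [0, 0, 0.002], "turn": [0, 0, 0]}, {"travel": [0, 0, 0.002], "turn": [0, 0, 0]}, {"travel": [0, 0, 0.002], "turn": [0, 0, 0]}, {"travel": [0, 0, 0.002], "turn": [0, 0, 0]}])

```text
time: 36.25
position: [0.5242, -0.3511, 0.0205]
tool_rot: [2.407, 2.017, -0.001]
ft_force: [0.5, -1.1, -1.7]
grip_width: 0.341
grip_force: 25.0
```

```bash
python3 -c "
from h import *
go([.5236,-.3518,.042],-10.1)"
```

```text
t 36.25 p [ 0.5242 -0.3511  0.0565] yaw -10.1 travel [-0.0008 -0.0005  0.0145] turn [0. 0. 0.] q7 0.08
```

Emit:
step_arm(commands=[{"travel": [-0.001, 0, 0.003], "turn": [0, 0, 0]}, {"travel": [-0.001, 0, 0.007], "turn": [0, 0, 0]}, {"travel": [-0.001, 0, 0.011], "turn": [0, 0, 0]}, {"travel": [-0.001, 0, 0.014], "turn": [0, 0, 0]}, {"travel": [-0.001, 0, 0.0145], "turn": [0, 0, 0]}])

```text
time: 36.75
position: [0.5228, -0.3517, 0.0055]
tool_rot: [-2.406, -2.017, 0.003]
ft_force: [-4.5, 1.4, 10.0]
grip_width: 0.336
grip_force: 25.0
```

Emit:
step_arm(commands=[{"travel": [0, 0, 0], "turn": [0, 0, 0]}, {"travel": [0, 0, 0], "turn": [0, 0, 0]}])

```text
time: 36.95
position: [0.5228, -0.3516, 0.0055]
tool_rot: [-2.406, -2.017, 0.003]
ft_force: [-3.7, 1.0, 7.0]
grip_width: 0.338
grip_force: 25.0
```

Seated. Release and lift well clear, then check.

Emit:
step_arm(commands=[{"travel": [0, 0, 0], "turn": [0, 0, 0]}, {"travel": [0, 0, 0], "turn": [0, 0, 0]}, {"travel": [0, 0, 0], "turn": [0, 0, 0]}, {"travel": [0, 0, 0], "turn": [0, 0, 0]}, {"travel": [0, 0, 0], "turn": [0, 0, 0]}], gripper=0.6)

```text
time: 37.45
position: [0.5231, -0.3516, 0.0044]
tool_rot: [-2.406, -2.017, 0.001]
ft_force: [-0.3, -0.0, -0.3]
grip_width: 0.591
grip_force: 0.0
```

Emit:
step_arm(commands=[{"travel": [0, 0, -0.02], "turn": [0, 0, 0]}, {"travel": [0, 0, -0.05], "turn": [0, 0, 0]}, {"travel": [0, 0, -0.09], "turn": [0, 0, 0]}, {"travel": [0, 0, -0.13], "turn": [0, 0, 0]}, {"travel": [0, 0, -0.15], "turn": [0, 0, 0]}])

```text
time: 37.95
position: [0.5251, -0.3522, 0.1585]
tool_rot: [2.405, 2.016, 0.001]
ft_force: [0.3, -0.8, 0.0]
grip_width: 0.6
grip_force: 0.0
```

Emit:
step_arm(commands=[{"travel": [0.045, 0, 0], "turn": [0, 0, 0]}, {"travel": [0.09, 0, 0], "turn": [0, 0, 0]}, {"travel": [0.135, 0, 0], "turn": [0, 0, 0]}, {"travel": [0.18, 0, 0], "turn": [0, 0, 0]}, {"travel": [0.22, 0, 0], "turn": [0, 0, 0]}])

```text
time: 38.45
position: [0.5619, -0.1326, 0.1548]
tool_rot: [-2.406, -2.019, 0.001]
ft_force: [-0.0, 0.8, -0.1]
grip_width: 0.6
grip_force: 0.0
```

```bash
python3 -c "
from h import *
a=cv2.resize(ctrl.get_image('side')[220:370,270:390,::-1],None,fx=4,fy=4,interpolation=2)
b=ctrl.get_image('side')[100:250,200:320,::-1];b=cv2.resize(b,None,fx=2.6,fy=2.6)
cv2.imwrite('pics/f.png',np.hstack([a,cv2.copyMakeBorder(b,0,600-b.shape[0],0,0,0)]))"
```

```text
(no output)
```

View pics/f.png

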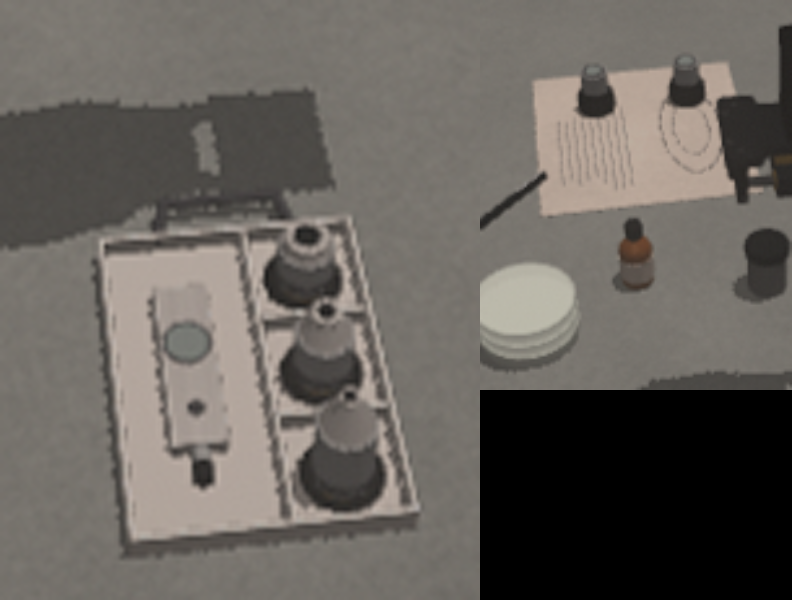

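The picture shows the short, medium and long objectives upright in their wells at crop (305,260), (322,350) and (345,450), with the short one by the handle. The slider lies flat and lengthwise in the bay at (190,370), and the eyepieces, bottle and canister are still standing.

```bash
python3 -c "
from bench import ctrl
print(ctrl.close_job())"
```

```text
the job is handed in; nothing more can be done
None
```

The job is handed in at about 38 s of the 102 s limit: the last picture showed the three objectives upright in their wells in order of length (shortest by the handle), the slider flat and lengthwise in the bay, and the other four items standing where they were.

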